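# Weigh out a foot-bath portion of salt tablets

### The arm

A 7-joint arm with a two-finger parallel gripper is mounted at the origin on the work surface. World frame = base frame: x ahead of the robot, y to its left, z up, the work surface at z = 0. Lengths are in mm, angles in rad, forces in N, time in s.
With the tool pointing down it reaches from about 400 to 875 mm from the base axis. Payload 4.4 kg.
Tool frame: the origin (TCP) lies at the very end of the fingers, on their centre line; the grasp point (between the pads) lies 19 mm behind it; z points along the fingers, y is the line along which they close (so a half turn about z gives the same grasp; the last joint's range is limited). The gripper opens to 85 mm and grips with 20 to 120 N. Pads are 22 mm wide; open, the fingers measure 114 mm over their backs; the gripper's body (76 mm by 85 mm) begins 54 mm behind the grasp point. The pads swing forward as they close: fully open they stand 13 mm farther back than shut.
Start: joints at [-1.17, 0.628, 0.038, 1.517, -0.027, 0.996, -0.02], TCP at [292.5, 580.484, 231.313] pointing down, gripper open.
Joint ranges: [-3.06, 3.06], [-0.37, 2.12], [-1.25, 1.32], [0.18, 2.47], [-1.1, 4.24], [0.23, 1.98], [-2.94, 2.94]. Speed limits (rad/s): [2.57, 2.57, 3.14, 3.14, 3.14, 3.14, 3.14].

### API

Orientations are given as [roll, pitch, yaw] about the fixed x, y, z axes, in that order (R = Rz(yaw) Ry(pitch) Rx(roll)).
In Python, from cell import monitor, viewer, workorder gives the robot as it stands.
- The arm moves only by the tool arm_command, never from a script. Its argument "series" is one flat list of numbers, 5 for each row, row after row: the opening in per cent of the stroke, from 0 (shut) to 100 (fully open), then the shift along the tool's x, y, z in cm, then the turn about the tool's z in degrees. In form: [claw, x, y, z, roll, claw, x, y, z, roll, ...]. A call has exactly 5 rows; each row is the pose to reach, as a shift and turn from the pose commanded when the call began, along the tool's axes at that moment; what a row does not reach only later rows make up. A row lasts 1/12 s, in which the tool goes at most 41.7 mm and 7.16 degrees, less where a joint would pass 70% of its speed; a pose out of reach is approached as far as the arm can. A call with a gripper value outside its range is refused whole. The fingers move at their own pace and stop on an object; the grip force is fixed at half the most. Time passes only in rows, so rows that repeat a pose let the fingers close, or fill a call up. It gives the time, the measured TCP pose, the force, the opening and the grip force at its end, in the units of the state.
- monitor.read_state(): the state, without advancing time (a new reading comes with each control period).
- viewer.get_image(name): name is "scene" or "top"; returns (picture, depth): 480x640x3 uint8, red, green, blue; 480x640 float32, mm along the optical axis (not along the pixel's ray), 0 where there is no reading.
- viewer.camera_model(name): a dict with "mtx" (3x3 intrinsics, pixels), "R" (3x3) and "t" (3): a world point X has camera coordinates R X + t. Camera axes: x right, y down, z forward; pixel columns grow to the right and rows downward; lengths in mm; the calibration is good to about 2 mm. A picture is of the moment at which its call begins. camera_model takes no time and is no camera call.
- workorder.finish_job(): hands the job in; it is judged then, once.
The state is a dict: "clock": time; "qpos": joint angles; "qd": joint speeds; "tau": joint torques, N m; "eef_pos": TCP position; "tool_rot": TCP orientation; "force": force on the tool from outside, world axes, zero at the start; "torque": the same for the moment, N m; "width": finger opening in mm; "gripper_force": force on a finger pad.
Only numpy, scipy, OpenCV 4.12 (cv2) and the standard library are available. Lean on these libraries where they do the work, as an engineer would, in place of code of your own. Each camera call takes 0.05 s, during which the arm holds its last target. There are 200 camera calls.

### The job

Weigh out one foot-bath portion: with a fingertip laid gently on the foremost pink salt tablet, drag it along the groove past the catch and off the lip onto the weighing pan, and go on one tablet at a time, front to back, until the dial's pointer comes to rest in the green band; then stop, leaving the other tablets on the ramp and your hand clear. The tablets are brittle, so never press harder than you need (15 N cracks them or strains the scale), and leave the comb and the nail clipper beside the scale where they are.

Things in the scene. Friction and masses are not known exactly. Their poses are not given: they have to be found in the camera images.
- scale: White portion scale fixed on the shelf, 340 mm long (x -190 to 150), 100 mm wide plus a round dial drum on its -y side, about 110 mm high. Origin on the shelf surface below the ramp's lip; z up; +x is the way the tablets travel: blue loading ramp (x -180 to 0), then aluminium weighing pan (x -10 to 130). All rigid but for the catch and the sprung pan.
- groove (a point): Middle of the ramp's groove floor as built level, 95 mm up; axes as the scale. The groove runs along x on y = 0, 38 mm wide, end wall at x = -180 mm of the scale; side walls 10.5 mm high end 1.5 mm below the tablets' tops. The ramp is stiff-hinged at that end and droops an unmeasured 0 to 2.3 degrees (up to 7 mm at the lip); it holds still under the finger. Friction about 0.2.
- lip (a point): Middle of the ramp's open end edge as built level (it may lie up to 7 mm lower), axes as the scale. A tablet tips over it once its centre has passed, and slides away down the pan by itself.
- catch_at (a point): Point of the groove's middle line, 24 mm before the lip, where an orange sprung catch stands 3.5 mm into the groove from its +y wall. Passing it takes a push of 2 to 3 N along the ramp, so a fingertip on the tablet must bear down some 4 to 9 N there, or it slips.
- pan_mouth (a point): Upper end of the weighing pan's floor, under the lip, 75 mm up. The pan is a chute 64 mm wide inside, its floor falling at 15 degrees along +x to an end wall at 130 mm; it sinks up to 15 mm on a soft spring as it is loaded.
- dial (a point): Centre of the dial face, 104 mm across, on top of its drum, facing up; white with black ticks and a green band.
- pointer (a joint): Red pointer of the dial, angle in rad, growing clockwise seen from above with the weight on the pan: 0.025 rad per gram (0.25 rad per 10 g). Starts anywhere from 0.05 to 0.7 because the pan is not tared. The green band reaches from 1.50 (60 g) to 2.225 (89 g). One tablet weighs 23 to 27 g, unknown within that, so two or three are needed. Settles within about a second.
- tablet1_c (a point): Centre (half-way up) of pink salt tablet 1, the foremost, nearest the catch and lip: brittle disc, 36 mm across, 12 mm thick, flat in the groove, top 6 mm above this point; rough darker upper face 31 mm across grips a fingertip. Centres 37 mm apart, no room for fingers beside or between. Pressing 1 mm deeper adds about 8 N; touch down slower than 6 mm/s.
- tablet2_c (a point): Centre (half-way up) of pink salt tablet 2, second in the row: brittle disc, 36 mm across, 12 mm thick, flat in the groove, top 6 mm above this point; rough darker upper face 31 mm across grips a fingertip. Centres 37 mm apart, no room for fingers beside or between. Pressing 1 mm deeper adds about 8 N; touch down slower than 6 mm/s.
- tablet3_c (a point): Centre (half-way up) of pink salt tablet 3, third in the row: brittle disc, 36 mm across, 12 mm thick, flat in the groove, top 6 mm above this point; rough darker upper face 31 mm across grips a fingertip. Centres 37 mm apart, no room for fingers beside or between. Pressing 1 mm deeper adds about 8 N; touch down slower than 6 mm/s.
- tablet4_c (a point): Centre (half-way up) of pink salt tablet 4, last, next to the end wall: brittle disc, 36 mm across, 12 mm thick, flat in the groove, top 6 mm above this point; rough darker upper face 31 mm across grips a fingertip. Centres 37 mm apart, no room for fingers beside or between. Pressing 1 mm deeper adds about 8 N; touch down slower than 6 mm/s.
- clipper: Steel nail clipper, bystander, 58 x 12 x 13 mm, loose on the shelf beside the scale; origin under its middle.
- comb: Wooden comb, bystander, 150 x 35 x 5 mm, loose on the shelf beside the scale; origin under its middle.

How it is judged:
By the outcome, as a careful person would: the job done as asked, in the order asked, and still so for the second after the job is handed in, with the robot touching nothing.
It also fails if it takes over 72 s, if anything falls off the work surface, if the arm or the gripper's body presses on something with over 40 N, if the wrist force passes 120 N, or if a joint passes its speed limit or range.

## Working session

There is one attempt and no reset: what is moved stays moved. The work goes in short steps, Python scripts to look and compute and a tool call to move; the robot and the scene stay as the last step left them, time stands still between calls to the robot, and variables do not carry over. Pictures are saved under pics/ and viewed, at most 10 in all, crops included, and the job is handed in when it is done.

Besides the shell and the picture viewer there is one more tool, called after "Call:" by a JSON object that holds its "method" and its "body", one argument or row to a line. arm_command: Moves the arm, as the interface text tells. Its arguments: {"type":"object","properties":{"series":{"type":"array","items":{"type":"number"}}},"required":["series"]}

```bash
mkdir -p pics
cat > h.py <<'E'
import numpy as np, cv2
from cell import monitor, viewer, workorder
def cap(n):
    im,d=viewer.get_image(n); return im,d,viewer.camera_model(n)
def pts(d,c):
    v,u=np.indices(d.shape); K=c["mtx"]; K=np.array(K)
    p=np.stack([(u-K[0,2])/K[0,0]*d,(v-K[1,2])/K[1,1]*d,d],-1)
    return (p-np.array(c["t"]))@np.array(c["R"])
def st():
    s=monitor.read_state(); print(s["clock"],np.round(s["eef_pos"],1),np.round(s["tool_rot"],3),np.round(s["force"],1),s["width"])
E
python3 - <<'E'
from h import *
for n in("top","scene"):
    im,d,c=cap(n); cv2.imwrite(f"pics/{n}0.png",im[:,:,::-1]); np.savez(n+"0.npz",im=im,d=d)
    print(n,np.round(-np.array(c["R"]).T@np.array(c["t"])),np.round(c["R"],2).tolist(),c["mtx"][0][0])
st()
E
```

```text
top [448.  48. 791.] [[0.02, -1.0, 0.02], [-0.99, -0.02, -0.13], [0.13, -0.02, -0.99]] 583.7848052504577
scene [912.  13. 623.] [[0.03, 1.0, -0.02], [0.79, -0.04, -0.61], [-0.61, 0.01, -0.79]] 438.84886996204875
0.1 [292.2 580.  230.5] [-3.14   0.     2.675] [0.2 1.1 0.2] 85.16527079304467
```

View pics/top0.png

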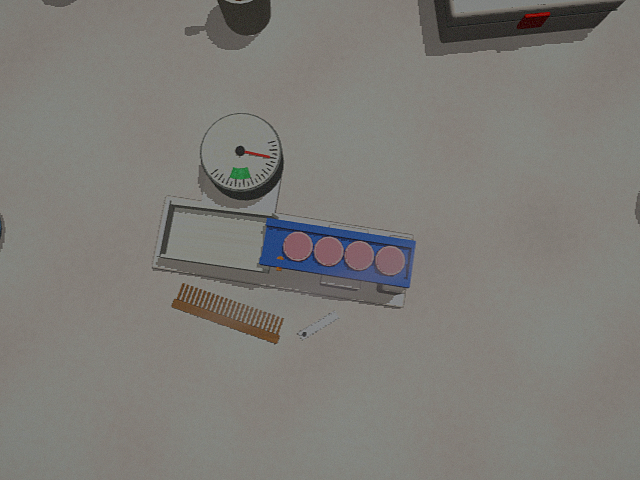

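View pics/scene0.png

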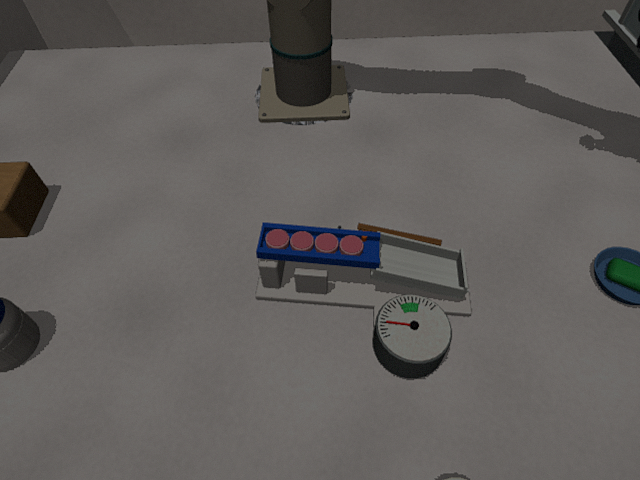

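The top view shows four tablets at about (298,246), (328,251), (359,255) and (390,261). The lip is at x≈263, the catch at (280,258), the dial at (241,152) with its green band at the bottom, and the pointer points right. The comb and clipper lie on the robot side.

```bash
cat >> h.py <<'E'
def tablets(im,d,c):
    P=pts(d,c); h=cv2.cvtColor(im,cv2.COLOR_RGB2HSV)
    m=(((h[...,0]>165)|(h[...,0]<8))&(h[...,1]>60)&(h[...,2]>90)&(P[...,2]>60)&(P[...,2]<130)).astype(np.uint8)
    m=cv2.erode(m,np.ones((3,3)))
    n,l,s,ce=cv2.connectedComponentsWithStats(m)
    o=[(np.round(ce[i],1),s[i,4],np.round(np.median(P[l==i],0),1),np.round((P[l==i].max(0)+P[l==i].min(0))/2,1)) for i in range(1,n) if s[i,4]>60]
    for x in o: print(*x)
def dial(im,d,c):
    P=pts(d,c); h=cv2.cvtColor(im,cv2.COLOR_RGB2HSV)
    z=(P[...,2]>60)&(P[...,2]<140)
    g=(h[...,0]>45)&(h[...,0]<80)&(h[...,1]>120)
    r=((h[...,0]>172)|(h[...,0]<6))&(h[...,1]>150)
    return P,g,r
E
python3 - <<'E'
from h import *
for n in("top","scene"):
    z=np.load(n+"0.npz"); im,d=z["im"],z["d"]; c=viewer.camera_model(n)
    print(n); tablets(im,d,c); P,g,r=dial(im,d,c)
    if n=="top":
        for q in[(270,227),(262,268),(413,243),(407,287),(241,152),(164,232),(280,258),(345,283),(264,222),(268,264)]:print(q,np.round(P[q[1],q[0]],1))
        h=im[125:180,205:280]
        cv2.imwrite("pics/dial0.png",cv2.resize(im[110:200,195:290,::-1],None,fx=6,fy=6,interpolation=cv2.INTER_CUBIC))
        # ramp surface profile along world
        b=(im[...,2]>100)&(im[...,0]<70)&(P[...,2]>60); Q=P[b]
        print(Q.shape,np.percentile(Q,[1,50,99],axis=0).round(1))
        A=np.c_[Q[:,:2],np.ones(len(Q))]; print(np.linalg.lstsq(A,Q[:,2],rcond=None)[0])
        # line fit
        l=cv2.fitLine(Q[:,:2].astype(np.float32),cv2.DIST_L2,0,.01,.01).ravel();print(l)
E
```

```text
top
[297.2 245.8] 413 [525.9  66.2 102.3] [526.3  66.7 102.4]
[328.  250.8] 407 [520.4  29.9 103.6] [520.1  29.7 103.4]
[358.3 253.1] 307 [518.6  -5.9 104.7] [518.7  -6.4 105. ]
(270, 227) [549.5 100.2  89.5]
(262, 268) [499.4 108.   91.9]
(413, 243) [532.1 -70.9 105.2]
(407, 287) [480.  -64.5 101.9]
(241, 152) [645.  140.3  78.5]
(164, 232) [543.8 234.5  63.2]
(280, 258) [511.1  86.4 100.2]
(345, 283) [484.7   7.1  70.3]
(264, 222) [558.9 109.6  67.3]
(268, 264) [503.7 100.4  99.7]
(2993, 3) [[482.2 -69.1  87.6]
 [529.1  44.2 100.9]
 [556.4 107.7 106.6]]
[-4.85734431e-01 -7.41064404e-03  3.55574620e+02]
[9.4604380e-02 9.9551493e-01 5.2315021e+02 3.4214283e+01]
scene
[276.6 237.8] 225 [513.9 -44.9 106.9] [512.9 -43.7 106.7]
[301.  239.6] 212 [517.5  -8.2 105.7] [518.7  -8.1 105.6]
[326.1 241.9] 248 [522.9  29.1 104.5] [522.9  28.8 104.6]
[350.7 244.1] 240 [527.9  64.8 103.3] [527.6  65.2 103.6]
```

View pics/dial0.png

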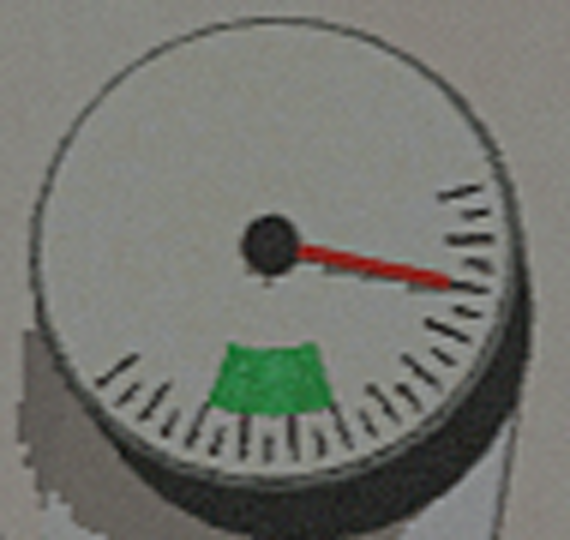

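Call:
{"method": "arm_command", "body": {
  "series": [0, -3, -2.4, 0, 7, 0, -6, -4.8, 0, 14, 0, -9, -7.2, 0, 21, 0, -12, -9.6, 0, 28, 0, -15, -12, 0, 35]
}}

```text
clock: 0.52
eef_pos: [372.7, 403.9, 231.0]
tool_rot: [-3.141, 0.0, 2.058]
force: [0.2, 0.7, 0.8]
width: 25.7
gripper_force: 0.0
```

```bash
cat >> h.py <<'E'
def togo(x,y,z,yaw):
    s=monitor.read_state(); R=cv2_R(s["tool_rot"]); p=np.array(s["eef_pos"])
    print("shift cm",np.round(R.T@(np.array([x,y,z])-p)/10,2),"turn",round(np.degrees(s["tool_rot"][2]-yaw),1))
from scipy.spatial.transform import Rotation as _R
cv2_R=lambda e:_R.from_euler("xyz",e).as_matrix()
E
python3 - <<'E'
from h import *
st()
# refined tablet circles: all pink pixels on top-plane, circle via minEnclosing on rays
for n in("top","scene"):
    z=np.load(n+"0.npz"); im,d=z["im"],z["d"]; c=viewer.camera_model(n)
    hsv=cv2.cvtColor(im,cv2.COLOR_RGB2HSV)
    m=(((hsv[...,0]>165)|(hsv[...,0]<8))&(hsv[...,1]>50)&(hsv[...,2]>60)).astype(np.uint8)
    m=cv2.morphologyEx(m,cv2.MORPH_OPEN,np.ones((5,5)))
    k,l,s,ce=cv2.connectedComponentsWithStats(m); K=np.array(c["mtx"]);R=np.array(c["R"]);t=np.array(c["t"]);C=-R.T@t
    for i in range(1,k):
        if 100<s[i,4]<2000:
            r=R.T@np.linalg.solve(K,[*ce[i],1]); print(n,s[i,4],ce[i].round(1),np.round(C+r*(104.5-C[2])/r[2],1))
togo(527,69.5,125,1.445)
E
```

```text
0.5167 [372.7 403.9 231. ] [-3.141  0.     2.058] [0.2 0.7 0.8] 25.689611310638686
top 550 [297.1 245.5] [526.   66.4 104.5]
top 540 [328.1 250.9] [520.4  29.6 104.5]
top 533 [358.5 254.9] [516.5  -6.4 104.5]
top 375 [389.  257.3] [514.5 -42.6 104.5]
scene 362 [276.9 238.3] [512.6 -44.1 104.5]
scene 368 [301.3 240.6] [518.8  -7.7 104.5]
scene 374 [325.9 242.7] [524.4  28.5 104.5]
scene 379 [350.8 244.9] [530.3  64.8 104.5]
shift cm [-36.77  -2.02  10.61] turn 35.1
```

Call:
{"method": "arm_command", "body": {
  "series": [0, -4, -0.2, 0, 7, 0, -8, -0.4, 0, 14, 0, -12, -0.6, 0, 21, 0, -16, -0.9, 0, 28, 0, -20, -1.1, 0, 35]
}}

```text
clock: 0.93
eef_pos: [457.5, 222.5, 231.2]
tool_rot: [-3.141, 0.0, 1.447]
force: [0.4, 1.7, 0.5]
width: -0.0
gripper_force: 0.0
```

```bash
python3 -c "
from h import *
st();togo(527,69.5,125,1.443)"
```

```text
0.9333 [457.5 222.5 231.2] [-3.141  0.     1.447] [0.4 1.7 0.5] -0.011052402720643317
shift cm [-14.33   8.79  10.62] turn 0.2
```

Call:
{"method": "arm_command", "body": {
  "series": [0, -2.9, 1.8, 1.5, 0, 0, -5.8, 3.6, 3.5, 0, 0, -9, 5.4, 6, 0, 0, -12, 7.2, 8.5, 0, 0, -14.2, 8.8, 10.6, 0]
}}

```text
clock: 1.35
eef_pos: [528.1, 70.8, 124.1]
tool_rot: [-3.141, 0.001, 1.452]
force: [-0.3, 0.9, 0.8]
width: 0.1
gripper_force: 0.0
```

Call:
{"method": "arm_command", "body": {
  "series": [0, 0, 0, 0, 0, 0, 0, 0, 0, 0, 0, 0, 0, 0, 0, 0, 0, 0, 0, 0, 0, 0, 0, 0, 0]
}}

```text
clock: 1.77
eef_pos: [528.1, 74.9, 126.0]
tool_rot: [3.141, -0.001, 1.456]
force: [0.5, 0.1, -0.6]
width: 0.1
gripper_force: 0.0
```

```bash
python3 -c "
from h import *
st();togo(527,69.5,106,1.443)
im,d,c=cap('top');cv2.imwrite('pics/t1.png',cv2.resize(im[180:330,150:430,::-1],None,fx=2.8,fy=2.8))
im,d,c=cap('scene');cv2.imwrite('pics/s1.png',cv2.resize(im[170:330,230:490,::-1],None,fx=3,fy=3))"
```

```text
1.7667 [528.1  74.9 126. ] [ 3.141e+00 -1.000e-03  1.456e+00] [ 0.5  0.1 -0.6] 0.11020517483606757
shift cm [-0.55 -0.05  2.  ] turn 0.7
```

View pics/s1.png

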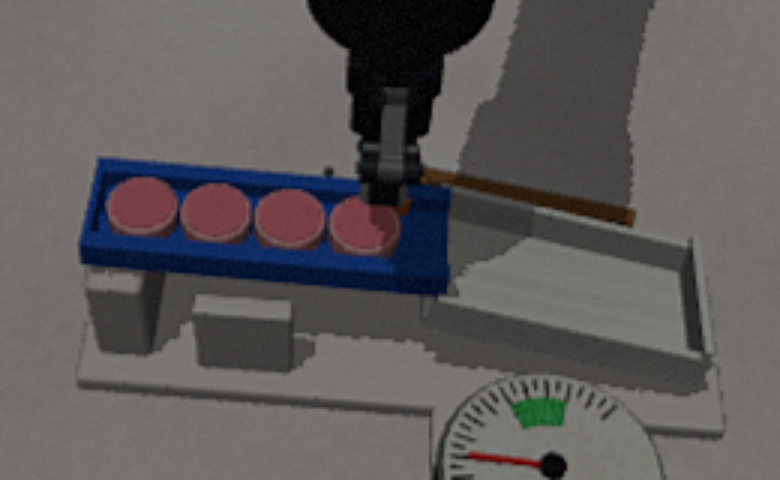

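The finger is above tablet 1, about 5 mm too far forward. I'll correct that while descending to about 2 mm above the expected top.

Call:
{"method": "arm_command", "body": {
  "series": [0, -0.2, 0, 0.4, 0, 0, -0.5, 0, 0.9, 0, 0, -0.5, 0, 1.3, 0, 0, -0.5, 0, 1.6, 0, 0, -0.5, 0, 1.8, 0.5]
}}

```text
clock: 2.28
eef_pos: [527.2, 68.0, 106.6]
tool_rot: [-3.141, 0.0, 1.444]
force: [-0.7, 0.4, 0.3]
width: 0.2
gripper_force: 0.0
```

Call:
{"method": "arm_command", "body": {
  "series": [0, 0, 0, 0.02, 0, 0, 0, 0, 0.05, 0, 0, 0, 0, 0.08, 0, 0, 0, 0, 0.11, 0, 0, 0, 0, 0.14, 0]
}}

```text
clock: 2.7
eef_pos: [527.7, 68.2, 106.0]
tool_rot: [3.141, -0.0, 1.444]
force: [0.7, -0.7, -0.4]
width: 0.7
gripper_force: 0.0
```

Call:
{"method": "arm_command", "body": {
  "series": [0, 0, 0, 0.03, 0, 0, 0, 0, 0.06, 0, 0, 0, 0, 0.09, 0, 0, 0, 0, 0.12, 0, 0, 0, 0, 0.15, 0]
}}

```text
clock: 3.12
eef_pos: [527.6, 68.1, 104.4]
tool_rot: [3.142, -0.0, 1.444]
force: [0.0, -0.6, 0.3]
width: 0.0
gripper_force: 0.0
```

Call:
{"method": "arm_command", "body": {
  "series": [0, 0, 0, 0.02, 0, 0, 0, 0, 0.04, 0, 0, 0, 0, 0.06, 0, 0, 0, 0, 0.08, 0, 0, 0, 0, 0.1, 0]
}}

```text
clock: 3.53
eef_pos: [527.6, 68.1, 103.4]
tool_rot: [3.142, -0.0, 1.444]
force: [-0.3, -1.0, 0.3]
width: 0.2
gripper_force: 0.0
```

Call:
{"method": "arm_command", "body": {
  "series": [0, 0, 0, 0.02, 0, 0, 0, 0, 0.03, 0, 0, 0, 0, 0.05, 0, 0, 0, 0, 0.06, 0, 0, 0, 0, 0.07, 0]
}}

```text
clock: 3.95
eef_pos: [527.7, 68.1, 103.0]
tool_rot: [3.141, -0.0, 1.444]
force: [-2.1, 0.2, 6.2]
width: -0.2
gripper_force: 3.0
```

Call:
{"method": "arm_command", "body": {
  "series": [0, 0, 0, 0.01, 0, 0, 0, 0, 0.03, 0, 0, 0, 0, 0.04, 0, 0, 0, 0, 0.05, 0, 0, 0, 0, 0.06, 0]
}}

```text
clock: 4.37
eef_pos: [527.9, 68.2, 103.0]
tool_rot: [3.141, -0.001, 1.444]
force: [-2.9, -0.2, 10.3]
width: -0.2
gripper_force: 5.2
```

Call:
{"method": "arm_command", "body": {
  "series": [0, 0, 0, -0.02, 0, 0, 0.1, 0, -0.03, 0, 0, 0.25, 0, -0.025, 0, 0, 0.4, 0, -0.02, 0, 0, 0.6, 0, -0.01, 0]
}}

```text
clock: 4.78
eef_pos: [529.2, 73.5, 102.9]
tool_rot: [3.14, 0.0, 1.444]
force: [-0.1, -0.3, 5.1]
width: -0.4
gripper_force: 3.2
```

Call:
{"method": "arm_command", "body": {
  "series": [0, 0.1, 0, 0.018, 0, 0, 0.25, 0, 0.025, 0, 0, 0.4, 0, 0.03, 0, 0, 0.55, 0, 0.035, 0, 0, 0.7, 0, 0.04, 0]
}}

```text
clock: 5.2
eef_pos: [530.2, 79.5, 102.6]
tool_rot: [3.139, 0.001, 1.443]
force: [-0.7, -3.6, 7.6]
width: -0.1
gripper_force: 3.9
```

```bash
cat >> h.py <<'E'
def look():
    st()
    for n in("top","scene"):
        im,d,c=cap(n);print(n)
        hsv=cv2.cvtColor(im,cv2.COLOR_RGB2HSV)
        m=(((hsv[...,0]>165)|(hsv[...,0]<8))&(hsv[...,1]>50)&(hsv[...,2]>60)).astype(np.uint8)
        m=cv2.morphologyEx(m,cv2.MORPH_OPEN,np.ones((5,5)))
        k,l,s,ce=cv2.connectedComponentsWithStats(m); K=np.array(c["mtx"]);R=np.array(c["R"]);t=np.array(c["t"]);C=-R.T@t
        for i in range(1,k):
            if 60<s[i,4]<2000 and 200<ce[i][0]<460 and 200<ce[i][1]<330:
                r=R.T@np.linalg.solve(K,[*ce[i],1]); print(s[i],np.round(C+r*(103-C[2])/r[2],1)[:2])
        np.savez("last_"+n,im=im,d=d)
E
python3 -c "
from h import *
look()"
```

```text
5.2 [530.2  79.5 102.6] [3.139e+00 1.000e-03 1.443e+00] [-0.7 -3.6  7.6] -0.08206407927877593
top
[321 238  20  28 432] [519.9  27.1]
[346 243  26  25 521] [516.7  -6.8]
[379 248  20  12 210] [518.6 -42.4]
scene
[266 229  23  19 364] [511.7 -44.2]
[290 231  24  20 379] [518.   -7.6]
[315 233  23  20 380] [523.4  28.6]
[348 243  20  13 148] [539.8  71.9]
```

Call:
{"method": "arm_command", "body": {
  "series": [0, 0.15, 0, 0.006, 0, 0, 0.3, 0, 0.011, 0, 0, 0.45, 0, 0.016, 0, 0, 0.6, 0, 0.021, 0, 0, 0.75, 0, 0.025, 0]
}}

```text
clock: 5.72
eef_pos: [531.3, 87.3, 102.4]
tool_rot: [3.139, 0.001, 1.443]
force: [0.5, -1.6, 7.0]
width: 0.1
gripper_force: 3.8
```

Call:
{"method": "arm_command", "body": {
  "series": [0, 0.15, 0, 0.005, 0, 0, 0.3, 0, 0.01, 0, 0, 0.45, 0, 0.014, 0, 0, 0.6, 0, 0.018, 0, 0, 0.75, 0, 0.022, 0]
}}

```text
clock: 6.13
eef_pos: [532.3, 95.3, 102.2]
tool_rot: [3.139, -0.0, 1.444]
force: [-0.5, -1.5, 7.1]
width: 0.2
gripper_force: 3.7
```

```bash
python3 -c "
from h import *
look()"
```

```text
6.1333 [532.3  95.3 102.2] [ 3.139 -0.     1.444] [-0.5 -1.5  7.1] 0.21199904410590595
top
[316 238  25  28 537] [520.6  29.6]
[346 243  26  25 521] [516.7  -6.8]
[377 248  23  14 220] [518.3 -41.4]
scene
[266 229  23  19 363] [511.6 -44.2]
[290 231  24  20 376] [517.9  -7.6]
[315 233  23  20 380] [523.4  28.5]
[359 244  20  13 148] [542.3  87.8]
```

Call:
{"method": "arm_command", "body": {
  "series": [0, 0.15, 0, 0.003, 0, 0, 0.3, 0, 0.006, 0, 0, 0.45, 0, 0.009, 0, 0, 0.6, 0, 0.013, 0, 0, 0.75, 0, 0.018, 0]
}}

```text
clock: 6.65
eef_pos: [533.2, 102.8, 102.0]
tool_rot: [3.139, -0.0, 1.444]
force: [0.3, -1.1, 8.0]
width: 0.2
gripper_force: 3.5
```

Call:
{"method": "arm_command", "body": {
  "series": [0, 0.15, 0, 0.003, 0, 0, 0.3, 0, 0.006, 0, 0, 0.45, 0, 0.009, 0, 0, 0.6, 0, 0.013, 0, 0, 0.75, 0, 0.018, 0]
}}

```text
clock: 7.07
eef_pos: [534.1, 110.3, 101.8]
tool_rot: [3.139, -0.0, 1.444]
force: [-0.4, -1.7, 7.2]
width: 0.1
gripper_force: 3.3
```

```bash
python3 -c "
from h import *
look()"
```

```text
7.0667 [534.1 110.3 101.8] [ 3.139 -0.     1.444] [-0.4 -1.7  7.2] 0.12026015274568826
top
[316 238  25  27 529] [520.8  29.6]
[346 243  26  25 506] [517.   -6.4]
[377 248  23  15 240] [517.7 -41.6]
scene
[266 229  23  19 364] [511.6 -44.2]
[290 231  24  20 379] [518.   -7.6]
[315 233  23  20 380] [523.4  28.5]
[369 243  19  15 161] [543.1 101.1]
```

Call:
{"method": "arm_command", "body": {
  "series": [0, 0.1, 0, 0.0, 0, 0, 0.2, 0, 0.0, 0, 0, 0.3, 0, 0.0, 0, 0, 0.4, 0, 0.0, 0, 0, 0.5, 0, 0, 0]
}}

```text
clock: 7.58
eef_pos: [534.6, 115.6, 101.7]
tool_rot: [3.139, -0.0, 1.444]
force: [-0.6, 0.6, 6.1]
width: 0.1
gripper_force: 2.8
```

```bash
python3 -c "
from h import *
look()"
```

```text
7.5833 [534.6 115.6 101.7] [ 3.139 -0.     1.444] [-0.6  0.6  6.1] 0.11859022076781292
top
[316 238  25  28 536] [520.6  29.6]
[346 243  26  25 524] [516.6  -6.7]
[377 248  20  16 236] [517.1 -39.8]
scene
[266 229  23  19 364] [511.6 -44.2]
[290 231  24  20 379] [517.9  -7.6]
[315 233  23  20 381] [523.4  28.6]
[371 244  22  15 187] [545.  106.4]
```

Call:
{"method": "arm_command", "body": {
  "series": [0, 0.1, 0, 0.004, 0, 0, 0.2, 0, 0.008, 0, 0, 0.35, 0, 0.012, 0, 0, 0.5, 0, 0.01, 0, 0, 0.6, 0, 0, 0]
}}

```text
clock: 8.1
eef_pos: [534.1, 122.0, 100.7]
tool_rot: [-3.141, 0.0, 1.445]
force: [0.4, -0.5, 0.8]
width: 0.0
gripper_force: 0.1
```

Call:
{"method": "arm_command", "body": {
  "series": [0, 0, 0, -0.1, 0, 0, 0, 0, -0.4, 0, 0, 0, 0, -0.8, 0, 0, 0, 0, -1.2, 0, 0, 0, 0, -1.5, 0]
}}

```text
clock: 8.52
eef_pos: [534.5, 121.5, 116.5]
tool_rot: [3.141, -0.0, 1.444]
force: [0.4, -0.2, 0.4]
width: -0.0
gripper_force: 0.0
```

```bash
python3 -c "
from h import *
look()
im=np.load('last_scene.npz')['im'];cv2.imwrite('pics/s2.png',cv2.resize(im[170:380,230:490,::-1],None,fx=2.8,fy=2.8))"
```

```text
8.5167 [534.5 121.5 116.5] [ 3.141 -0.     1.444] [ 0.4 -0.2  0.4] -0.0259385147249716
top
[316 238  25  27 530] [520.8  29.6]
[346 243  26  25 520] [516.7  -6.8]
[377 248  22  16 230] [517.6 -40.2]
scene
[266 229  23  19 365] [511.6 -44.1]
[290 231  24  20 379] [517.9  -7.6]
[315 233  23  20 379] [523.4  28.6]
[436 263  23  21 384] [584.9 194.7]
```

View pics/s2.png

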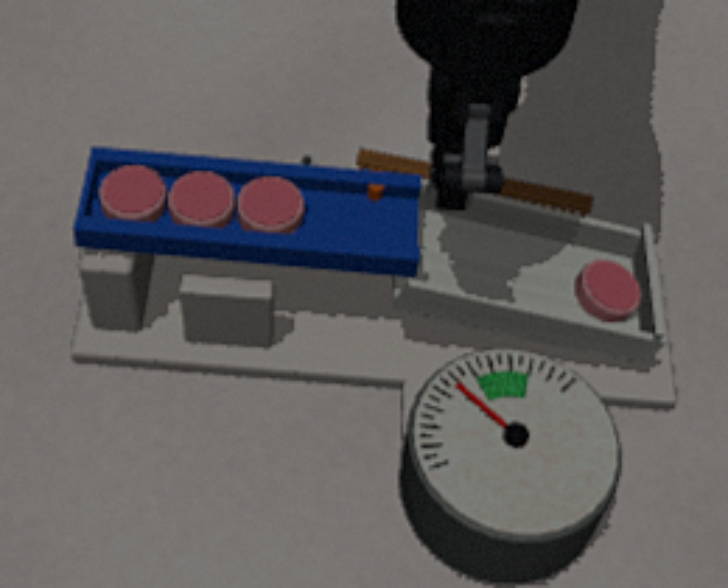

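Tablet 1 lies at the lower end of the pan and the pointer is at about 1.1 rad, short of the green band. On to tablet 2.

Call:
{"method": "arm_command", "body": {
  "series": [0, -2.2, 0, 0, 0, 0, -4.8, 0, 0, 0, 0, -7.2, 0, 0, 0, 0, -8.6, 0, 0, 0, 0, -9.1, 0, 0.2, 0]
}}

```text
clock: 9.03
eef_pos: [522.7, 28.1, 114.4]
tool_rot: [3.141, 0.001, 1.44]
force: [-0.7, 0.9, 1.0]
width: -0.0
gripper_force: 0.0
```

Call:
{"method": "arm_command", "body": {
  "series": [0, 0, 0, 0.2, 0, 0, 0, 0, 0.4, 0, 0, 0, 0, 0.55, 0, 0, 0, 0, 0.65, 0, 0, 0, 0, 0.7, 0]
}}

```text
clock: 9.45
eef_pos: [522.9, 32.7, 106.6]
tool_rot: [-3.141, -0.0, 1.446]
force: [-0.3, 0.7, -0.5]
width: -0.2
gripper_force: 0.0
```

```bash
python3 -c "
from h import *
look(); togo(522.6,31.4,105.5,1.444)"
```

```text
9.45 [522.9  32.7 106.6] [-3.141 -0.     1.446] [-0.3  0.7 -0.5] -0.19852341708979784
top
scene
[266 229  23  19 363] [511.5 -44.2]
[290 231  23  20 373] [517.8  -7.8]
[315 240  21  13 172] [531.2  25.4]
[436 263  23  21 379] [584.9 194.9]
shift cm [-0.08 -0.02  0.13] turn 0.1
```

Call:
{"method": "arm_command", "body": {
  "series": [0, 0, 0, 0.03, 0, 0, -0.05, 0, 0.06, 0, 0, -0.1, 0, 0.09, 0, 0, -0.1, 0, 0.12, 0, 0, -0.1, 0, 0.14, 0]
}}

```text
clock: 9.97
eef_pos: [522.8, 30.3, 105.6]
tool_rot: [3.142, -0.0, 1.444]
force: [-0.4, 0.1, -1.0]
width: 0.1
gripper_force: 0.0
```

Call:
{"method": "arm_command", "body": {
  "series": [0, 0, 0, 0.02, 0, 0, 0, 0, 0.04, 0, 0, 0, 0, 0.05, 0, 0, 0, 0, 0.06, 0, 0, 0, 0, 0.07, 0]
}}

```text
clock: 10.38
eef_pos: [522.8, 30.4, 104.9]
tool_rot: [3.142, -0.0, 1.444]
force: [-0.1, -0.1, -0.7]
width: -0.0
gripper_force: 0.0
```

Call:
{"method": "arm_command", "body": {
  "series": [0, 0, 0, 0.02, 0, 0, 0, 0, 0.03, 0, 0, 0, 0, 0.05, 0, 0, 0, 0, 0.06, 0, 0, 0, 0, 0.07, 0]
}}

```text
clock: 10.8
eef_pos: [522.8, 30.4, 104.3]
tool_rot: [3.142, -0.0, 1.444]
force: [-0.5, -0.1, 1.2]
width: 0.3
gripper_force: 1.1
```

Call:
{"method": "arm_command", "body": {
  "series": [0, 0, 0, 0.01, 0, 0, 0, 0, 0.02, 0, 0, 0, 0, 0.03, 0, 0, 0, 0, 0.04, 0, 0, 0, 0, 0.05, 0]
}}

```text
clock: 11.22
eef_pos: [522.8, 30.4, 104.1]
tool_rot: [3.141, -0.0, 1.444]
force: [-1.2, 0.5, 8.5]
width: 0.0
gripper_force: 3.9
```

Call:
{"method": "arm_command", "body": {
  "series": [0, 0.1, 0, -0.01, 0, 0, 0.3, 0, -0.01, 0, 0, 0.55, 0, -0.004, 0, 0, 0.8, 0, 0.004, 0, 0, 1.0, 0, 0.01, 0]
}}

```text
clock: 11.63
eef_pos: [524.7, 40.5, 103.9]
tool_rot: [3.14, -0.0, 1.444]
force: [-0.6, -1.4, 6.4]
width: -0.1
gripper_force: 2.8
```

Call:
{"method": "arm_command", "body": {
  "series": [0, 0.2, 0, 0.006, 0, 0, 0.45, 0, 0.013, 0, 0, 0.7, 0, 0.021, 0, 0, 0.95, 0, 0.028, 0, 0, 1.2, 0, 0.036, 0]
}}

```text
clock: 12.05
eef_pos: [526.2, 52.3, 103.5]
tool_rot: [3.14, 0.0, 1.444]
force: [-0.7, -0.8, 5.6]
width: 0.0
gripper_force: 2.9
```

```bash
python3 -c "
from h import *
look()"
```

```text
12.05 [526.2  52.3 103.5] [3.14  0.    1.444] [-0.7 -0.8  5.6] 0.04118858177690009
top
[378 248  22  22 313] [515.3 -41. ]
scene
[266 229  23  19 363] [511.5 -44.2]
[290 231  24  20 376] [517.9  -7.6]
[330 242  20  12 139] [535.6  46.3]
[437 263  22  21 372] [585. 195.]
```

Call:
{"method": "arm_command", "body": {
  "series": [0, 0.2, 0, 0.01, 0, 0, 0.4, 0, 0.02, 0, 0, 0.6, 0, 0.03, 0, 0, 0.8, 0, 0.038, 0, 0, 1.0, 0, 0.045, 0]
}}

```text
clock: 12.57
eef_pos: [527.6, 62.2, 103.2]
tool_rot: [3.14, -0.0, 1.444]
force: [0.0, -1.3, 7.1]
width: 0.2
gripper_force: 3.3
```

Call:
{"method": "arm_command", "body": {
  "series": [0, 0.15, 0, 0.006, 0, 0, 0.3, 0, 0.012, 0, 0, 0.45, 0, 0.017, 0, 0, 0.6, 0, 0.022, 0, 0, 0.75, 0, 0.026, 0]
}}

```text
clock: 12.98
eef_pos: [528.5, 69.6, 103.0]
tool_rot: [3.14, -0.0, 1.444]
force: [0.4, -2.1, 7.1]
width: -0.1
gripper_force: 3.4
```

Call:
{"method": "arm_command", "body": {
  "series": [0, 0.15, 0, 0.006, 0, 0, 0.3, 0, 0.011, 0, 0, 0.45, 0, 0.016, 0, 0, 0.6, 0, 0.021, 0, 0, 0.75, 0, 0.025, 0]
}}

```text
clock: 13.4
eef_pos: [530.1, 76.5, 102.8]
tool_rot: [3.138, 0.0, 1.444]
force: [1.8, -3.7, 4.5]
width: -0.1
gripper_force: 2.5
```

```bash
python3 -c "
from h import *
look()"
```

```text
13.4 [530.1  76.5 102.8] [3.138 0.    1.444] [ 1.8 -3.7  4.5] -0.07808866968906442
top
[346 243  26  25 517] [516.7  -6.7]
[377 248  23  19 276] [516.5 -40.7]
scene
[266 229  23  19 364] [511.6 -44.2]
[290 231  24  20 377] [517.9  -7.6]
[346 244  21  12 145] [540.4  70.3]
[436 263  23  21 384] [584.9 194.6]
```

At the catch the push is about 3.7 N but the normal force has dropped to 4.5 N, so I'll press slightly harder.

Call:
{"method": "arm_command", "body": {
  "series": [0, 0, 0, 0.02, 0, 0, 0.05, 0, 0.035, 0, 0, 0.15, 0, 0.04, 0, 0, 0.25, 0, 0.044, 0, 0, 0.35, 0, 0.047, 0]
}}

```text
clock: 13.92
eef_pos: [530.6, 79.3, 102.6]
tool_rot: [3.138, 0.001, 1.443]
force: [0.2, -3.0, 9.0]
width: 0.5
gripper_force: 4.3
```

```bash
python3 -c "
from h import *
look()"
```

```text
13.9167 [530.6  79.3 102.6] [3.138e+00 1.000e-03 1.443e+00] [ 0.2 -3.   9. ] 0.4798038591010361
top
[346 243  26  25 519] [516.7  -6.8]
[377 248  21  14 215] [518.1 -40.7]
scene
[266 229  23  19 364] [511.7 -44.2]
[290 231  24  20 379] [517.9  -7.7]
[348 244  20  12 133] [540.5  72.8]
[436 263  23  21 384] [584.9 194.6]
```

Call:
{"method": "arm_command", "body": {
  "series": [0, 0.15, 0, 0.003, 0, 0, 0.3, 0, 0.006, 0, 0, 0.45, 0, 0.01, 0, 0, 0.6, 0, 0.014, 0, 0, 0.75, 0, 0.018, 0]
}}

```text
clock: 14.43
eef_pos: [531.7, 87.4, 102.4]
tool_rot: [3.138, 0.0, 1.444]
force: [0.4, -2.1, 7.9]
width: -0.1
gripper_force: 3.9
```

Call:
{"method": "arm_command", "body": {
  "series": [0, 0.15, 0, 0.003, 0, 0, 0.3, 0, 0.006, 0, 0, 0.45, 0, 0.01, 0, 0, 0.6, 0, 0.014, 0, 0, 0.75, 0, 0.018, 0]
}}

```text
clock: 14.85
eef_pos: [532.4, 95.4, 102.2]
tool_rot: [3.139, -0.0, 1.444]
force: [-0.1, -1.6, 8.1]
width: -0.5
gripper_force: 4.2
```

```bash
python3 -c "
from h import *
look()"
```

```text
14.85 [532.4  95.4 102.2] [ 3.139 -0.     1.444] [-0.1 -1.6  8.1] -0.46541269844175276
top
[346 243  26  25 518] [516.7  -6.7]
[377 248  23  15 253] [517.4 -41. ]
scene
[266 229  23  19 363] [511.6 -44.2]
[290 231  24  20 378] [517.9  -7.6]
[359 245  20  12 139] [542.8  88.2]
[436 263  23  21 385] [584.9 194.6]
```

Past the catch, the same as tablet 1 at this stage.

Call:
{"method": "arm_command", "body": {
  "series": [0, 0.15, 0, 0.0, 0, 0, 0.3, 0, 0.004, 0, 0, 0.45, 0, 0.008, 0, 0, 0.6, 0, 0.012, 0, 0, 0.75, 0, 0.016, 0]
}}

```text
clock: 15.37
eef_pos: [533.0, 102.8, 101.9]
tool_rot: [3.14, -0.0, 1.444]
force: [0.4, -1.1, 8.3]
width: 0.2
gripper_force: 4.1
```

Call:
{"method": "arm_command", "body": {
  "series": [0, 0.15, 0, 0.003, 0, 0, 0.3, 0, 0.006, 0, 0, 0.45, 0, 0.009, 0, 0, 0.6, 0, 0.013, 0, 0, 0.75, 0, 0.018, 0]
}}

```text
clock: 15.78
eef_pos: [533.8, 110.2, 101.7]
tool_rot: [3.14, -0.0, 1.444]
force: [-0.2, -1.2, 7.5]
width: 0.0
gripper_force: 3.9
```

Call:
{"method": "arm_command", "body": {
  "series": [0, 0.1, 0, 0.0, 0, 0, 0.2, 0, 0.0, 0, 0, 0.3, 0, 0.0, 0, 0, 0.4, 0, 0.0, 0, 0, 0.5, 0, 0, 0]
}}

```text
clock: 16.2
eef_pos: [534.4, 115.6, 101.6]
tool_rot: [3.14, -0.001, 1.444]
force: [0.3, 0.7, 6.7]
width: -0.1
gripper_force: 3.3
```

Call:
{"method": "arm_command", "body": {
  "series": [0, 0.1, 0, 0.004, 0, 0, 0.2, 0, 0.008, 0, 0, 0.35, 0, 0.012, 0, 0, 0.5, 0, 0.01, 0, 0, 0.6, 0, 0, 0]
}}

```text
clock: 16.62
eef_pos: [534.0, 121.8, 100.7]
tool_rot: [-3.141, -0.0, 1.445]
force: [0.6, 0.4, 0.5]
width: -0.0
gripper_force: 0.2
```

Released; now lift well clear, then let the pointer settle.

Call:
{"method": "arm_command", "body": {
  "series": [0, 0, 0, -0.1, 0, 0, 0, 0, -0.6, 0, 0, 0, 0, -2, 0, 0, 0, 0, -4, 0, 0, 0, 0, -6, 0]
}}

```text
clock: 17.03
eef_pos: [533.5, 120.6, 161.4]
tool_rot: [-3.14, 0.001, 1.444]
force: [0.2, 0.6, -0.1]
width: 0.3
gripper_force: 0.0
```

Call:
{"method": "arm_command", "body": {
  "series": [0, -3, 0, -2, 0, 0, -6, 0, -3, 0, 0, -9, 0, -3, 0, 0, -11, 0, -3, 0, 0, -12, 0, -3, 0]
}}

```text
clock: 17.45
eef_pos: [518.4, -1.6, 191.7]
tool_rot: [3.141, 0.001, 1.44]
force: [0.1, -0.3, 0.6]
width: -0.4
gripper_force: 0.0
```

Call:
{"method": "arm_command", "body": {
  "series": [0, 0, 0, 0, 0, 0, 0, 0, 0, 0, 0, 0, 0, 0, 0, 0, 0, 0, 0, 0, 0, 0, 0, 0, 0]
}}

```text
clock: 17.87
eef_pos: [519.2, 3.7, 190.8]
tool_rot: [-3.141, -0.0, 1.447]
force: [0.1, 0.1, 0.0]
width: 0.0
gripper_force: 0.0
```

Call:
{"method": "arm_command", "body": {
  "series": [0, 0, 0, 0, 0, 0, 0, 0, 0, 0, 0, 0, 0, 0, 0, 0, 0, 0, 0, 0, 0, 0, 0, 0, 0]
}}

```text
clock: 18.28
eef_pos: [519.2, 2.2, 191.1]
tool_rot: [-3.142, 0.0, 1.444]
force: [-1.2, -0.2, -0.6]
width: -0.2
gripper_force: 0.0
```

```bash
python3 -c "
from h import *
look()
im=np.load('last_scene.npz')['im'];cv2.imwrite('pics/s3.png',cv2.resize(im[170:380,230:490,::-1],None,fx=2.8,fy=2.8))"
```

```text
18.2833 [519.2   2.2 191.1] [-3.142  0.     1.444] [-1.2 -0.2 -0.6] -0.22673805501511227
top
[194 224  25  27 556] [533.9 173.6]
scene
[266 229  23  19 363] [511.5 -44.2]
[290 231  24  20 377] [517.8  -7.7]
[414 260  44  25 751] [582.6 179. ]
```

View pics/s3.png

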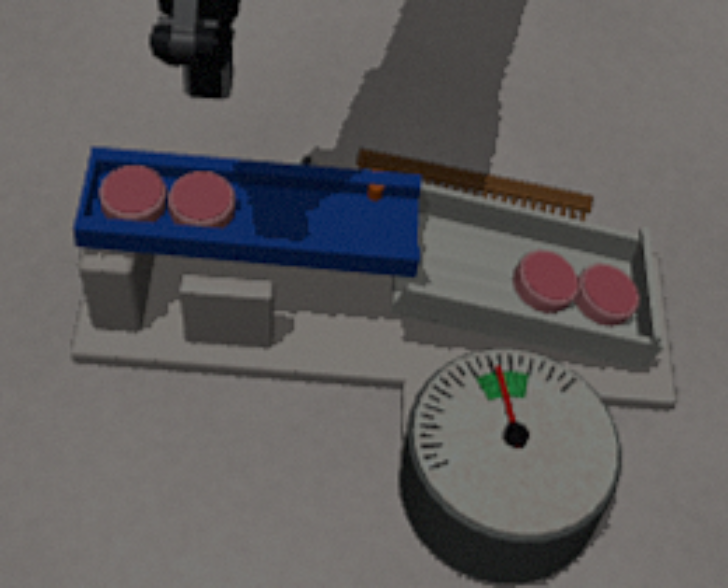

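Two tablets lie in the pan at about (547,280) and (608,292). The pointer tip at (500,368) is inside the green band, tablets 3 and 4 are still on the ramp, and the hand is clear.

```bash
python3 -c "
from h import *
print(workorder.finish_job())"
```

```text
the job is handed in; nothing more can be done
None
```

Job handed in: two tablets are on the pan, the pointer rests in the green band (about 1.75 rad), two tablets remain on the ramp, and the hand is clear; the highest force read was 10.3 N.

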